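# Set the vent width of a conditioning cabinet with its door stay

## Robot

A 6-joint arm with a two-finger parallel gripper is mounted at the origin on the work surface. World frame = base frame: x ahead of the robot, y to its left, z up, the work surface at z = 0. Lengths are in m, angles in rad, forces in N, time in s.
With the tool pointing down it reaches from about 0.375 to 0.975 m from the base axis. Payload 3.8 kg.
Tool frame: the origin (TCP) lies on the mounting face of the last link; the fingertips stand 166 mm ahead of it and the grasp point (between the pads) lies 147 mm ahead of it (tcp_to_grasp is the z of the grasp point in the tool frame, in m); z points along the fingers, y is the line along which they close (so a half turn about z gives the same grasp; the last joint's range is limited). The gripper opens to 88 mm and grips with 3 to 60 N. Pads are 18 mm wide; open, the fingers measure 123 mm over their backs; the gripper's body (75 mm by 187 mm) begins 45 mm behind the grasp point.
Start: joints at [-1.281, 0.264, 1.604, -0, 1.274, -0.037], TCP at [0.217, -0.639, 0.405] pointing down, gripper open.
Joint ranges: [-2.63, 2.63], [-0.94, 2.18], [0.31, 2.57], [-1.31, 4.45], [0, 2.66], [-2.55, 2.55]. Speed limits (rad/s): [2.57, 2.57, 3.14, 3.14, 3.14, 3.14].

## Interface

Orientations are given as a unit quaternion [w, x, y, z].
In Python, from rig import * gives the robot as it stands.
- The arm moves only by the tool apply_moves, never from a script. Its arguments are lists of equal length, an entry for each row: "rot": the turn, a rotation vector about the world's x, y, z in rad, a list of three; "dp": the shift along the world's x, y, z in cm, a list of three; "fingers": the opening, from 0 (shut) to 1 (fully open). A call has 1 to 20 rows; each row is the pose to reach, as a shift and turn from the pose commanded when the call began; what a row does not reach only later rows make up. A row lasts 1/10 s, in which the tool goes at most 50 mm and 8.59 degrees, less where a joint would pass 70% of its speed; a pose out of reach is approached as far as the arm can. A call with a gripper value outside its range is refused whole. The fingers move at their own pace and stop on an object; "grip_force" is the grip in N (left out, the last holds). Time passes only in rows, so rows that repeat a pose let the fingers close. It gives the time, the measured TCP pose, the force, the opening and the grip force at its end, in the units of the state.
- state(): the state, without advancing time (a new reading comes with each control period).
- read_camera(name): name is "side" or "top"; returns (picture, depth): 420x560x3 uint8, red, green, blue; 420x560 float32, m along the optical axis (not along the pixel's ray), 0 where there is no reading.
- camera_model(name): a dict with "vfov" (degrees; the focal length in pixels is half the picture's height over the tangent of half this angle, whatever the lens; pixels are square), "cx", "cy" (the principal point, pixels), "T" (4x4, takes a point from camera to world coordinates). Camera axes: x right, y down, z forward; pixel columns grow to the right and rows downward; lengths in m; the calibration is good to about 2 mm. A picture is of the moment at which its call begins. camera_model takes no time and is no camera call.
- finish_job(): hands the job in; it is judged then, once.
The state is a dict: "t": time; "joint_positions": joint angles; "dq": joint speeds; "tau": joint torques, N m; "ee_pos": TCP position; "tcp_rot": TCP orientation; "contact_force": force on the tool from outside, world axes, zero at the start; "ft_torque": the same for the moment, N m; "finger_gap": finger opening in m; "gripper_force": force on a finger pad.
Only numpy, scipy, OpenCV 4.12 (cv2) and the standard library are available. Lean on these libraries where they do the work, as an engineer would, in place of code of your own. Each camera call takes 0.05 s, during which the arm holds its last target. There are 200 camera calls.

## Task

The little conditioning cabinet has to air: its door must stand open, held by the stay on its middle, yellow-framed hole. Lift the stay's first hole off the door peg, swing the stay back over the roof, lay it down on the rubber rest and let go; then pull the door open by its blue handle. Take the stay again and drop its middle hole fully down over the peg, let go, and leave the bottle, jar and canister standing where they are.

Things in the scene. Friction and masses are not known exactly. Their poses are not given: they have to be found in the camera images.
- cabinet: White cabinet with clear sides, 200 mm deep, 260 wide, its flat roof 140 mm above the bench. Fixed, but it stands elsewhere in each run. Origin: centre of its underside; its x axis points from the front (door) to the back, its y axis to the hinge side; the front looks to the robot, give or take 0.3 rad.
- stay_pivot (a point): Centre of the stay's pivot, mid-thickness of the bar, on a fixed upright post near the roof's front right corner; the post's cap is 70 mm above the roof. The stay is a steel bar 200 mm long, 28 wide, 6 thick that always lies level, turning about this post. Fully down, its underside is 12 mm above the roof and this point 155 mm above the bench.
- stay_knob (a point): Middle of the red upright round knob (22 mm diameter, 42 tall) on the free end of the stay, 170 mm from the pivot; grasp it here from above. This point is 22 mm above the bar's top face, 20 mm below the knob's top, 180 mm above the bench when the stay is down.
- middle_hole (a point): Centre (mid-thickness) of the stay's middle hole, framed in yellow, on the line from pivot to knob. The bar's three holes, 14 mm in diameter, are 85.4, 115.4 and 145.4 mm from the pivot. At the start the first (nearest the pivot) is down over the peg and keeps the door shut.
- peg_top (a point): Tip of the brass peg on the door's top edge, 150 mm from the hinge line: 10 mm diameter, 32 tall, the last 10 mm a cone narrowing to 3 mm. The tip is 172 mm above the bench, 14 mm above the top face of a stay that is down on it; a stay lifted over 20 mm clears it. The cone draws in a hole up to about 4 mm off, as the door turns easily.
- door_hinge (a point): Point on the door's vertical hinge line, at the height of the door's top edge (140 mm above the bench), at the cabinet's front left corner seen from the robot.
- door_handle (a point): Grasp point on the door's blue upright round handle (20 mm diameter), 220 mm along the door from the hinge, 35 mm in front of the door's mid-plane, 178 mm above the bench; the handle's top is 18 mm higher, its foot 44 mm lower. The door is 235 mm long, 12 thick, its top level with the roof.
- door (a joint): Door angle, rad: 0 shut, grows as the door swings out towards the robot (clockwise seen from above), at most 1.2. It stays where it is left (light friction). The middle hole meets the peg at 0.31 rad, the third hole (by the knob) at 0.53.
- stay (a joint): Turn of the stay about its post, rad: 0 at the start (first hole on the peg); grows as the stay is swung back over the roof (clockwise seen from above), at most 1.25; at 0.75 it lies on the rubber rest, and anywhere above 0.4 it lies well on the roof. Over the peg by its middle hole it reads -0.36. Turns easily.
- stay_lift (a joint): Height of the stay above its lowest position, m: 0 fully down, at most 0.040. It is lifted straight up along its post and sinks back by its own weight (about 0.2 kg) when let go.
- reagent: Amber reagent bottle, 60 mm diameter, 125 tall, on the bench to the left or right of the cabinet; origin at the centre of its underside. Leave it alone.
- jar: Clear jar with white lid, 64 mm diameter, 85 tall, on the bench on the other side of the cabinet; origin at the centre of its underside. Leave it alone.
- canister: Steel canister, 60 mm diameter, 120 tall, on the bench in front and to the right of the cabinet, outside the door swing; origin at the centre of its underside. Leave it alone.

How it is judged:
By the outcome, as a careful person would: the job done as asked, in the order asked, and still so for the second after the job is handed in, with the robot touching nothing.
It also fails if it takes over 72 s, if anything falls off the work surface, if the arm or the gripper's body presses on something with over 40 N, if the wrist force passes 120 N, or if a joint passes its speed limit or range.

## Working session

There is one attempt and no reset: what is moved stays moved. The work goes in short steps, Python scripts to look and compute and a tool call to move; the robot and the scene stay as the last step left them, time stands still between calls to the robot, and variables do not carry over. Pictures are saved under pics/ and viewed, at most 10 in all, crops included, and the job is handed in when it is done.

Besides the shell and the picture viewer there is one more tool, called after "Emit:" as name(argument=value, ...) on one line, values as JSON. apply_moves: Moves the arm, as the interface text tells. Its arguments: {"type":"object","properties":{"rot":{"type":"array"},"dp":{"type":"array"},"fingers":{"type":"array"},"grip_force":{"type":"number"}},"required":["rot","dp","fingers"]}

```bash
mkdir -p pics; ls; python3 - <<'E'
from rig import *
import cv2,numpy as np
for n in("top","side"):
    p,d=read_camera(n); cv2.imwrite(f"pics/{n}0.png",p[:,:,::-1]); np.savez(f"{n}0.npz",p=p,d=d)
    m=camera_model(n); print(n,m)
s=state(); print(s['t'],s['ee_pos'],s['tcp_rot'],s['finger_gap'])
E
```

```text
pics
top {'vfov': 43.816994339346536, 'cx': 278.37461241830033, 'cy': 208.62328381100582, 'T': array([[-0.00644743, -0.99647144,  0.08368456,  0.4594618 ],
       [-0.99997214,  0.00673965,  0.00320991,  0.01864453],
       [-0.00376259, -0.08366153, -0.99648713,  1.31074752],
       [ 0.        ,  0.        ,  0.        ,  1.        ]])}
side {'vfov': 52.57910866246794, 'cx': 288.48555521225586, 'cy': 207.77061837429554, 'T': array([[ 0.99512305, -0.05930617,  0.07882189,  0.49346469],
       [-0.09827394, -0.52716746,  0.84405965, -0.69545666],
       [-0.00850561, -0.84768936, -0.53042474,  0.58942364],
       [ 0.        ,  0.        ,  0.        ,  1.        ]])}
0.1 [ 0.21657251 -0.63900033  0.40351741] [-9.97578807e-04  9.86683771e-01  1.62647248e-01 -1.18482105e-04] 0.0881649818512697
```

View pics/top0.png

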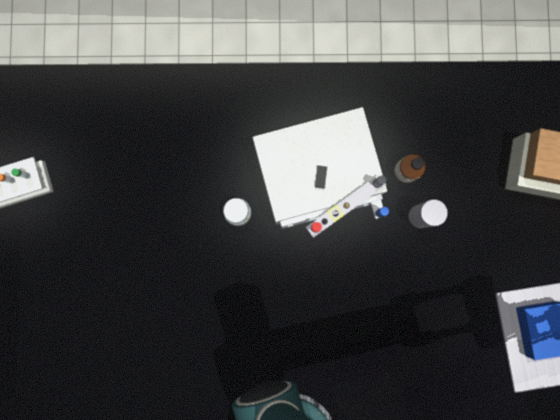

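View pics/side0.png

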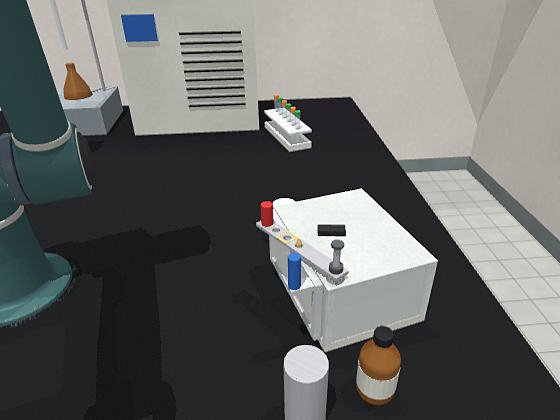

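The top view shows the red knob at about (316,228), the post cap at (379,181), the blue handle at (383,211) and the yellow middle hole at about (336,212). The canister is at (434,213), well below gripper height. The side view shows the same layout. Next I'll measure these points with rays.

```bash
cat > h.py <<'E'
from rig import *
import cv2,numpy as np
def ray(n,u,v):
    m=camera_model(n); f=210/np.tan(np.radians(m['vfov']/2)); T=m['T']
    return T[:3,3],T[:3,:3]@np.array([(u-m['cx'])/f,(v-m['cy'])/f,1])
def plane(n,u,v,z):
    o,d=ray(n,u,v); return o+d*(z-o[2])/d[2]
def cloud(n,d):
    m=camera_model(n); f=210/np.tan(np.radians(m['vfov']/2)); v,u=np.indices(d.shape)
    c=np.stack([(u-m['cx'])/f*d,(v-m['cy'])/f*d,d],-1); return c@m['T'][:3,:3].T+m['T'][:3,3]
def mask(p,c):
    h=cv2.cvtColor(p,cv2.COLOR_RGB2HSV); H,S,V=h[...,0],h[...,1],h[...,2]; b=(S>120)&(V>70)
    return b&{'red':(H<6)|(H>174),'blue':(H>105)&(H<125),'yellow':(H>22)&(H<34)&(S>60)}[c]
def tops(n,p,d,lo=.1):
    """centre of top caps (red, blue, yellow)"""
    W=cloud(n,d); o={}
    for c,zt in(('red',.2),('blue',.196),('yellow',.158)):
        k=mask(p,c)&(d>0)&(W[...,2]>lo)&(W[...,2]<.3)&(W[...,0]>.3)&(abs(W[...,1])<.4)
        o[c]=W[k]
    return o
E
python3 - <<'E'
from h import *
for n in("top","side"):
    a=np.load(n+'0.npz'); p,d=a['p'],a['d']; W=cloud(n,d); o=tops(n,p,d)
    for c,w in o.items():
        if len(w):
            zt=np.percentile(w[:,2],95); t=w[w[:,2]>zt-.006]; print(n,c,len(w),'ztop',zt.round(4),'top n',len(t),((t.min(0)+t.max(0))/2).round(4),t.mean(0).round(4))
    k=(W[...,2]>.203)&(W[...,2]<.225)&(W[...,0]>.4)&(W[...,0]<.8)&(abs(W[...,1])<.4)&(d>0)
    print(n,'post',W[k].mean(0).round(4),k.sum(),((W[k].min(0)+W[k].max(0))/2).round(4))
    k=(abs(W[...,2]-.14)<.006)&(W[...,0]>.4)&(W[...,0]<.9)&(abs(W[...,1])<.4)&(d>0)
    print(n,'roof',W[k][:,2].mean(), cv2.minAreaRect(W[k][:,:2].astype(np.float32)*1000))
im=cv2.imread('pics/top0.png')[90:250,220:460]; cv2.imwrite('pics/crop0.png',cv2.resize(im,None,fx=3.3,fy=3.3,interpolation=cv2.INTER_CUBIC))
E
```

```text
top red 69 ztop 0.2018 top n 63 [ 0.5131 -0.0578  0.2004] [ 0.5137 -0.058   0.1992]
top blue 72 ztop 0.198 top n 60 [ 0.5465 -0.2038  0.1958] [ 0.5466 -0.2041  0.1954]
top yellow 1 ztop 0.1734 top n 1 [ 0.5619 -0.1278  0.1734] [ 0.5619 -0.1278  0.1734]
top post [ 0.6115 -0.195   0.2088] 70 [ 0.5709 -0.1339  0.2087]
top roof 0.13922005964617185 ((635.0572509765625, -78.02099609375), (252.81822204589844, 260.4316711425781), 14.816215515136719)
side red 285 ztop 0.2011 top n 91 [ 0.5133 -0.0593  0.1989] [ 0.5136 -0.0619  0.1998]
side blue 455 ztop 0.197 top n 112 [ 0.5465 -0.2059  0.1949] [ 0.5465 -0.2076  0.1957]
side yellow 35 ztop 0.1659 top n 14 [ 0.5493 -0.1101  0.1655] [ 0.5504 -0.1135  0.1624]
side post [ 0.6114 -0.2     0.2098] 120 [ 0.6119 -0.1982  0.2086]
side roof 0.14070081465205386 ((634.3636474609375, -77.89645385742188), (253.56304931640625, 264.272216796875), 14.53735637664795)
```

View pics/crop0.png

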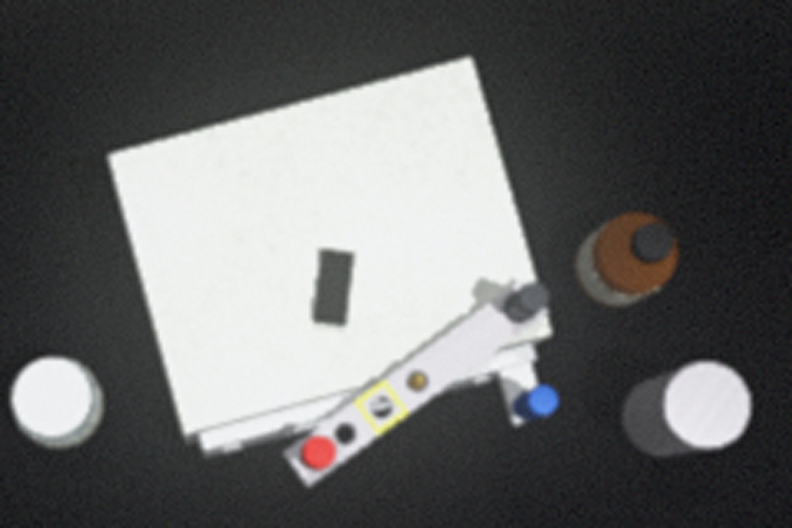

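The crop confirms the layout: knob at crop (319,452), peg in the first hole at (418,381), rest at (334,288), post at (525,300). The fits agree: post to knob measures 169.8 mm and peg to post 85 mm. Approaching above the knob, with the fingers closing across the bar.

Emit:
apply_moves(rot=[[0,0,1.86],[0,0,1.86],[0,0,1.86],[0,0,1.86],[0,0,1.86],[0,0,1.86],[0,0,1.86],[0,0,1.86],[0,0,1.86],[0,0,1.86],[0,0,1.86],[0,0,1.86],[0,0,1.86],[0,0,1.86],[0,0,1.86],[0,0,1.86],[0,0,1.86],[0,0,1.86],[0,0,1.86],[0,0,1.86]], dp=[[29.7,58.05,0],[29.7,58.05,0],[29.7,58.05,0],[29.7,58.05,0],[29.7,58.05,0],[29.7,58.05,0],[29.7,58.05,0],[29.7,58.05,0],[29.7,58.05,0],[29.7,58.05,0],[29.7,58.05,0],[29.7,58.05,0],[29.7,58.05,0],[29.7,58.05,0],[29.7,58.05,0],[29.7,58.05,0],[29.7,58.05,0],[29.7,58.05,0],[29.7,58.05,0],[29.7,58.05,0]], fingers=[0.55,0.55,0.55,0.55,0.55,0.55,0.55,0.55,0.55,0.55,0.55,0.55,0.55,0.55,0.55,0.55,0.55,0.55,0.55,0.55], grip_force=20)

```text
t: 2.1
ee_pos: [0.5135, -0.0595, 0.4048]
tcp_rot: [0.0, 0.46, 0.888, -0.0]
contact_force: [-0.2, -0.4, 0.2]
finger_gap: 0.0487
gripper_force: 0.0
```

Emit:
apply_moves(rot=[[0,0,0],[0,0,0],[0,0,0],[0,0,0],[0,0,0],[0,0,0],[0,0,0],[0,0,0],[0,0,0],[0,0,0],[0,0,0],[0,0,0]], dp=[[0,0.1,-2.5],[0,0.1,-5],[0,0.1,-6.5],[0,0.1,-7.7],[0,0.1,-7.7],[0,0.1,-7.7],[0,0.1,-7.7],[0,0.1,-7.7],[0,0.1,-7.7],[0,0.1,-7.7],[0,0.1,-7.7],[0,0.1,-7.7]], fingers=[0.55,0.55,0.55,0.55,0.55,0.55,0,0,0,0,0,0], grip_force=20)

```text
t: 3.3
ee_pos: [0.5138, -0.0578, 0.3279]
tcp_rot: [0.0, 0.459, 0.888, 0.0]
contact_force: [0.5, -0.2, 1.1]
finger_gap: 0.0214
gripper_force: 20.0
```

Emit:
apply_moves(rot=[[0,0,0],[0,0,0],[0,0,0],[0,0,0],[0,0,-0.0625],[0,0,-0.125],[0,0,-0.1875],[0,0,-0.25],[0,0,-0.3125],[0,0,-0.375],[0,0,-0.4375],[0,0,-0.5],[0,0,-0.5625],[0,0,-0.625],[0,0,-0.6875],[0,0,-0.75],[0,0,-0.75],[0,0,-0.75]], dp=[[0,0,1],[0,0,2],[0,0,3],[0,0,3],[0.89,0.59,3],[1.81,1.11,3],[2.76,1.58,3],[3.74,1.99,3],[4.74,2.34,3],[5.77,2.62,3],[6.82,2.85,3],[7.86,3.0,3],[8.92,3.09,3],[9.98,3.11,3],[11.04,3.06,3],[12.1,2.95,3],[12.1,2.95,3],[12.1,2.95,3]], fingers=[0,0,0,0,0,0,0,0,0,0,0,0,0,0,0,0,0,0], grip_force=20)

```text
t: 5.1
ee_pos: [0.6342, -0.0284, 0.3571]
tcp_rot: [-0.001, 0.752, 0.659, -0.001]
contact_force: [0.6, -2.1, -3.2]
finger_gap: 0.0214
gripper_force: 20.0
```

Emit:
apply_moves(rot=[[0,0,0],[0,0,0],[0,0,0],[0,0,0],[0,0,0],[0,0,0],[0,0,0]], dp=[[0,0,-0.6],[0,0,-1.2],[0,0,-1.8],[0,0,-2.3],[0,0,-2.6],[0,0,-2.8],[0,0,-2.8]], fingers=[0,0,0,0,0,0,0])

```text
t: 5.8
ee_pos: [0.6346, -0.0284, 0.3294]
tcp_rot: [-0.0, 0.753, 0.658, -0.0]
contact_force: [0.3, -4.8, -0.1]
finger_gap: 0.0214
gripper_force: 20.0
```

Emit:
apply_moves(rot=[[0,0,0],[0,0,0],[0,0,0],[0,0,0],[0,0,0],[0,0,0],[0,0,0],[0,0,0],[0,0,0],[0,0,0],[0,0,0],[0,0,0],[0,0,0],[0,0,0],[0,0,0]], dp=[[0,0,0],[0,0,0],[0,0,0],[0,0,0],[0,0,2],[0,0,5],[0,0,8],[-2.2,-4.4,8],[-4.4,-8.8,8],[-6.6,-13.2,8],[-8.8,-17.6,8],[-8.8,-17.6,8],[-8.8,-17.6,8],[-8.8,-17.6,8],[-8.8,-17.6,8]], fingers=[0.5,0.5,0.5,0.5,0.5,0.5,0.5,0.5,0.5,0.5,0.5,0.5,0.5,0.5,0.5])

```text
t: 7.3
ee_pos: [0.5473, -0.203, 0.4097]
tcp_rot: [-0.0, 0.752, 0.659, 0.0]
contact_force: [-0.3, 0.7, -0.6]
finger_gap: 0.044
gripper_force: 0.0
```

```bash
python3 - <<'E'
from h import *
for n in("top","side"):
    p,d=read_camera(n); cv2.imwrite(f"pics/{n}1.png",p[:,:,::-1]); o=tops(n,p,d)
    for c in('red','blue'):
        w=o[c]
        if len(w): zt=np.percentile(w[:,2],95); t=w[w[:,2]>zt-.006]; print(n,c,zt.round(4),((t.min(0)+t.max(0))/2).round(4),len(t))
print(state()['ee_pos'])
E
```

```text
top red 0.2022 [ 0.6357 -0.028   0.201 ] 58
top blue 0.1972 [ 0.5466 -0.1975  0.1967] 10
side red 0.1879 [ 0.6341 -0.0375  0.1885] 37
side blue 0.1969 [ 0.5465 -0.2059  0.1946] 112
[ 0.54730897 -0.20301787  0.40961264]
```

View pics/side1.png

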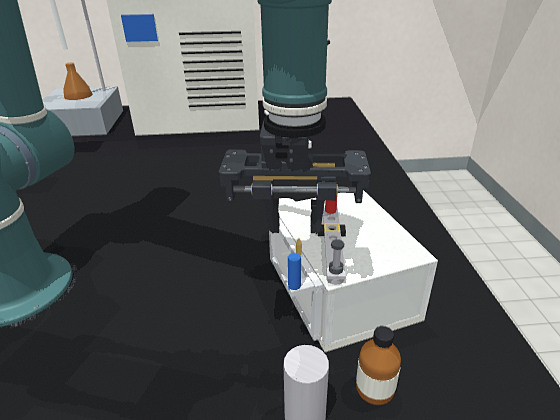

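The side view shows the stay resting on the roof with its red knob at (331,207). The blue handle is at (294,272), under the open gripper. Descending onto the handle and gripping.

Emit:
apply_moves(rot=[[0,0,0],[0,0,0],[0,0,0],[0,0,0],[0,0,0],[0,0,0],[0,0,0],[0,0,0],[0,0,0],[0,0,0],[0,0,0]], dp=[[-0.1,-0.15,-2.5],[-0.1,-0.15,-5],[-0.1,-0.15,-6.5],[-0.1,-0.15,-7.5],[-0.1,-0.15,-8],[-0.1,-0.15,-8],[-0.1,-0.15,-8],[-0.1,-0.15,-8],[-0.1,-0.15,-8],[-0.1,-0.15,-8],[-0.1,-0.15,-8]], fingers=[0.5,0.5,0.5,0.5,0.5,0.5,0,0,0,0,0], grip_force=20)

```text
t: 8.5
ee_pos: [0.5459, -0.206, 0.3306]
tcp_rot: [0.001, 0.753, 0.658, 0.0]
contact_force: [0.1, -0.3, 3.0]
finger_gap: 0.0195
gripper_force: 20.0
```

Emit:
apply_moves(rot=[[0,0,-0.031],[0,0,-0.062],[0,0,-0.093],[0,0,-0.124],[0,0,-0.155],[0,0,-0.186],[0,0,-0.217],[0,0,-0.248],[0,0,-0.279],[0,0,-0.31],[0,0,-0.31],[0,0,-0.31],[0,0,-0.31]], dp=[[-0.68,-0.06,0],[-1.37,-0.09,0],[-2.06,-0.1,0],[-2.75,-0.1,0],[-3.45,-0.07,0],[-4.14,-0.03,0],[-4.82,0.04,0],[-5.5,0.13,0],[-6.18,0.25,0],[-6.86,0.38,0],[-6.86,0.38,0],[-6.86,0.38,0],[-6.86,0.38,0]], fingers=[0,0,0,0,0,0,0,0,0,0,0,0,0], grip_force=20)

```text
t: 9.8
ee_pos: [0.4766, -0.2021, 0.3305]
tcp_rot: [0.0, 0.846, 0.533, 0.0]
contact_force: [-0.5, 0.0, 6.5]
finger_gap: 0.019
gripper_force: 20.0
```

Emit:
apply_moves(rot=[[0,0,0],[0,0,0],[0,0,0],[0,0,0],[0,0,0],[0,0,0],[0,0,0],[0,0,0.1],[0,0,0.2],[0,0,0.31],[0,0,0.31],[0,0,0.31],[0,0,0.31],[0,0,0.31],[0,0,0.31],[0,0,0.31]], dp=[[0,0,0],[0,0,0],[0,0,0],[0,0,0],[0,0,2],[0,0,5],[0,0,8],[3,3.3,8],[6,6.6,8],[9,9.9,8],[12,13.2,8],[15.8,17.4,8],[15.8,17.4,8],[15.8,17.4,8],[15.8,17.4,8],[15.8,17.4,8]], fingers=[0.5,0.5,0.5,0.5,0.5,0.5,0.5,0.5,0.5,0.5,0.5,0.5,0.5,0.5,0.5,0.5])

```text
t: 11.4
ee_pos: [0.6342, -0.0292, 0.4096]
tcp_rot: [-0.0, 0.753, 0.658, -0.0]
contact_force: [-1.0, -0.3, -0.2]
finger_gap: 0.0435
gripper_force: 0.0
```

```bash
python3 - <<'E'
from h import *
H=np.array([.5244,.0171])
for n in("top","side"):
    p,d=read_camera(n); cv2.imwrite(f"pics/{n}2.png",p[:,:,::-1]); o=tops(n,p,d)
    for c in('red','blue'):
        w=o[c]
        if len(w):
            zt=np.percentile(w[:,2],95); t=w[w[:,2]>zt-.006]; m=(t.min(0)+t.max(0))/2; print(n,c,zt.round(4),m.round(4),len(t))
            if c=='blue': v=m[:2]-H; print('door',-84.3*np.pi/180-np.arctan2(v[1],v[0]),np.hypot(*v))
    W=cloud(n,d); k=(W[...,2]>.143)&(W[...,2]<.19)&(np.hypot(W[...,0]-.5164,W[...,1]+.1327)<.02)&(d>0)
    print('peg',W[k].mean(0) if k.any() else 0,k.sum(),W[k][:,2].max() if k.any() else 0)
print(state()['ee_pos'])
E
```

```text
top blue 0.1972 [ 0.4782 -0.1995  0.1956] 63
door 0.30983027180337275 0.22149111260917903
peg 0 0 0
side red 0.2015 [ 0.6348 -0.0305  0.1988] 80
side blue 0.1969 [ 0.4782 -0.2012  0.1947] 121
door 0.30804231589179976 0.22309802278354496
peg [ 0.5165491  -0.13583172  0.157643  ] 87 0.17247752634279584
[ 0.6343183  -0.02924109  0.40990346]
```

View pics/side2.png

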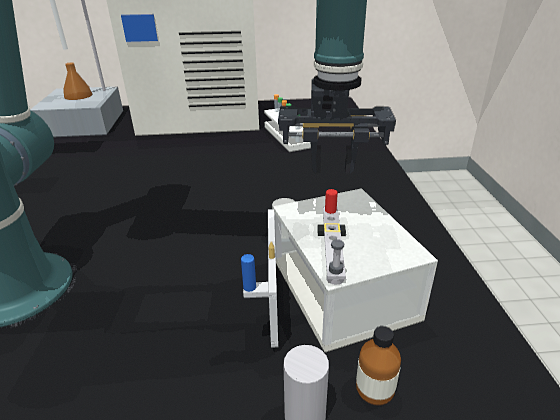

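The side view shows the door standing open, with the handle at (248,272) and the peg at (271,250). The measured angle is 0.309. Taking the knob again.

Emit:
apply_moves(rot=[[0,0,0],[0,0,0],[0,0,0],[0,0,0],[0,0,0],[0,0,0],[0,0,0],[0,0,0],[0,0,0],[0,0,0],[0,0,0]], dp=[[0.05,0,-2.5],[0.05,0,-5],[0.05,0,-6.5],[0.05,0,-7.5],[0.05,0,-8],[0.05,0,-8],[0.05,0,-8],[0.05,0,-8],[0.05,0,-8],[0.05,0,-8],[0.05,0,-8]], fingers=[0.5,0.5,0.5,0.5,0.5,0.5,0,0,0,0,0], grip_force=20)

```text
t: 12.6
ee_pos: [0.6358, -0.0279, 0.3302]
tcp_rot: [0.0, 0.753, 0.658, 0.0]
contact_force: [1.1, -0.0, 0.0]
finger_gap: 0.0214
gripper_force: 20.0
```

Emit:
apply_moves(rot=[[0,0,0],[0,0,0],[0,0,0],[0,0,0.0746],[0,0,0.149],[0,0,0.224],[0,0,0.298],[0,0,0.373],[0,0,0.447],[0,0,0.522],[0,0,0.597],[0,0,0.671],[0,0,0.746],[0,0,0.82],[0,0,0.895],[0,0,0.97],[0,0,1.044],[0,0,1.119],[0,0,1.119],[0,0,1.119]], dp=[[0,0,1],[0,0,2],[0,0,3],[-1.26,0.13,3],[-2.53,0.17,3],[-3.79,0.11,3],[-5.05,-0.04,3],[-6.3,-0.28,3],[-7.52,-0.62,3],[-8.71,-1.05,3],[-9.87,-1.56,3],[-10.99,-2.16,3],[-12.05,-2.84,3],[-13.07,-3.6,3],[-14.03,-4.43,3],[-14.92,-5.33,3],[-15.74,-6.3,3],[-16.49,-7.35,3],[-16.49,-7.35,3],[-16.49,-7.35,3]], fingers=[0,0,0,0,0,0,0,0,0,0,0,0,0,0,0,0,0,0,0,0], grip_force=20)

```text
t: 14.6
ee_pos: [0.4707, -0.1014, 0.3604]
tcp_rot: [0.0, 0.29, 0.957, 0.0]
contact_force: [-0.5, 1.0, -1.6]
finger_gap: 0.0212
gripper_force: 20.0
```

```bash
python3 - <<'E'
from h import *
p,d=read_camera("side"); cv2.imwrite("pics/side3.png",cv2.resize(p[170:330,180:400,::-1],None,fx=3.5,fy=3.5,interpolation=cv2.INTER_CUBIC)); o=tops("side",p,d)
for c in('blue','yellow','red'):
    w=o[c]
    if len(w): print(c,len(w),((w.min(0)+w.max(0))/2).round(4), w.mean(0).round(4))
w=o['blue'];t=w[w[:,2]>.191]; print(((t.min(0)+t.max(0))/2).round(4))
print(state()['ee_pos'])
E
```

```text
blue 471 [ 0.4778 -0.202   0.1674] [ 0.4779 -0.2068  0.1735]
yellow 46 [ 0.5172 -0.1328  0.1873] [ 0.5177 -0.1333  0.1873]
red 165 [ 0.4762 -0.1052  0.2082] [ 0.4768 -0.1089  0.2118]
[ 0.4776 -0.2015  0.1947]
[ 0.47080255 -0.10118791  0.36020337]
```

View pics/side3.png

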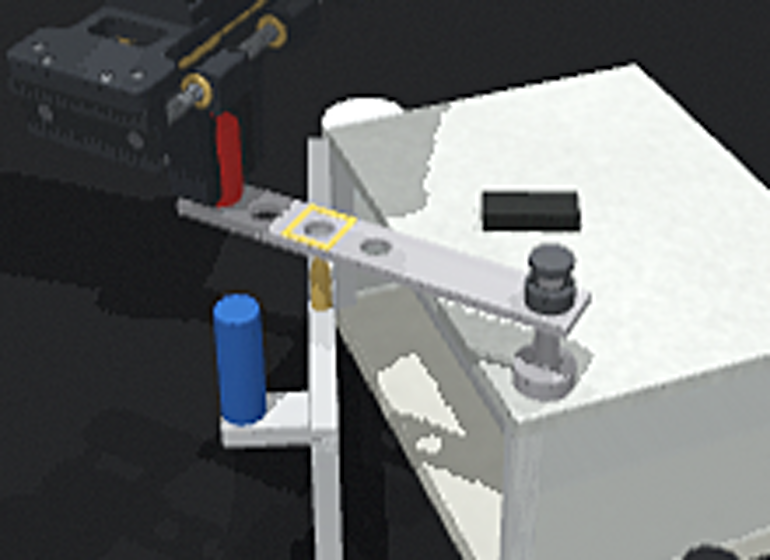

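The crop shows the yellow-framed hole at (320,228) directly above the brass peg at (320,280). The measured offset is about 1 mm. Lowering.

Emit:
apply_moves(rot=[[0,0,0],[0,0,0],[0,0,0],[0,0,0],[0,0,0],[0,0,0],[0,0,0],[0,0,0],[0,0,0],[0,0,0]], dp=[[0,0,-0.5],[0,0,-0.9],[0,0,-1.2],[0,0,-1.5],[0,0,-1.8],[0,0,-2.1],[0,0,-2.4],[0,0,-2.7],[0,0,-3.0],[0,0,-3.0]], fingers=[0,0,0,0,0,0,0,0,0,0], grip_force=20)

```text
t: 15.65
ee_pos: [0.4705, -0.1014, 0.3296]
tcp_rot: [-0.0, 0.289, 0.957, 0.0]
contact_force: [-1.7, 0.9, 1.6]
finger_gap: 0.0212
gripper_force: 20.0
```

Down with very little force. Releasing, then retreating straight up and back.

Emit:
apply_moves(rot=[[0,0,0],[0,0,0],[0,0,0],[0,0,0],[0,0,0],[0,0,0],[0,0,0],[0,0,0],[0,0,0],[0,0,0],[0,0,0],[0,0,0],[0,0,0],[0,0,0]], dp=[[0,0,0],[0,0,0],[0,0,0],[0,0,0],[0,0,1],[0,0,3],[0,0,6],[0,0,10],[0,4,10],[0,8,10],[0,12,10],[0,16,10],[0,16,10],[0,16,10]], fingers=[0.45,0.45,0.45,0.45,0.45,0.45,0.45,0.45,0.45,0.45,0.45,0.45,0.45,0.45])

```text
t: 17.05
ee_pos: [0.4706, 0.0592, 0.4304]
tcp_rot: [0.001, 0.287, 0.958, -0.0]
contact_force: [0.6, -0.1, 0.2]
finger_gap: 0.0397
gripper_force: 0.0
```

```bash
python3 - <<'E'
from h import *
p,d=read_camera("side"); cv2.imwrite("pics/side4.png",cv2.resize(p[170:420,180:440,::-1],None,fx=2.3,fy=2.3,interpolation=cv2.INTER_CUBIC)); o=tops("side",p,d)
for c in('blue','yellow','red'):
    w=o[c]; t=w[w[:,2]>w[:,2].max()-.007]
    print(c,len(w),w[:,2].max(),((t.min(0)+t.max(0))/2).round(4))
print('yel z',np.median(o['yellow'][:,2]),state()['ee_pos'],state()['contact_force'])
E
```

```text
blue 468 0.19852898720589768 [ 0.4777 -0.2008  0.1952]
yellow 53 0.17159150997647987 [ 0.5173 -0.1348  0.1687]
red 324 0.20263943974071835 [ 0.4712 -0.1037  0.1991]
yel z 0.15930485147884055 [0.47069871 0.05844627 0.43025596] [-0.39220979 -0.6211855   0.41189351]
```

View pics/side4.png

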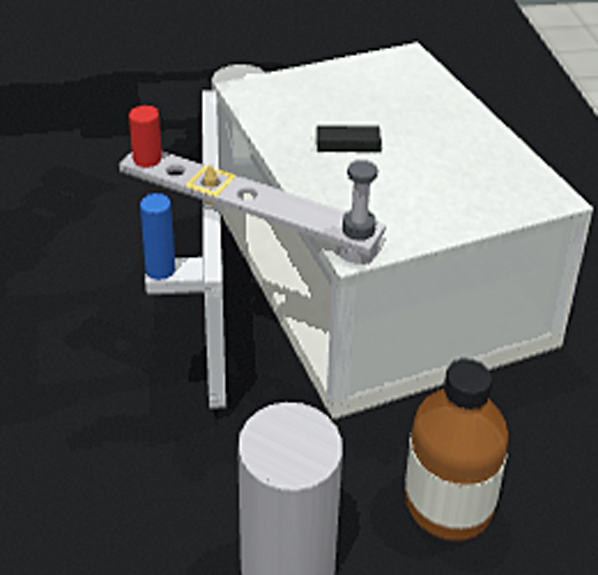

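The crop shows the peg standing through the yellow-framed hole at (210,178). The bar is down (top face about 0.159 m) and the door is open. The bottle and canister are still standing, and the gripper is clear.

```bash
python3 -c "
from rig import *
print(finish_job())"
```

```text
the job is handed in; nothing more can be done
None
```

The door stands open at about 0.31 rad, held by the stay's middle hole, which is fully down over the peg; the gripper is clear, I never went near the bottle, jar or canister, and the job was handed in at about 17 s.

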